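Nudge the shaker tray onto its locating pins

TASK

The steel tray has been set down crooked on the shaker, riding on the step and on the tops of the two locating pins. Nudge it sideways with your fingertips until both holes drop over the pins and the tray sits flat on the deck, then move clear. Only push it: do not pick it up, and leave the glassware and other things round the shaker where they are.

Things in the scene. Friction and masses are not known exactly. Their poses are not given: they have to be found in the camera images.
- shaker: Low bench shaker, white housing 210 x 224 mm, fixed to the worktop; dark window and knob (stands out 10 mm) on its -x side. Origin: on the worktop, straight below the middle of the tray's seated place; z up. Bare aluminium deck, top 45 mm above the worktop, x from -100 to 100 mm, y from -125 to 85 mm, with a step on its -y side and two fixed steel pins.
- step (a point): Middle of the loading step's edge, at the step's top (shaker x = 0, y = -73 mm). The step is 8 mm higher than the deck, level with the pin tops, and covers the deck from y = -125 to -73 mm over its whole width.
- seat (a point): Where the tray's origin is when seated: on the deck's top, 45 mm straight above the shaker's origin. The seated tray has the shaker's directions, its -y edge is 3 mm from the step, and 25 mm of deck is free at its -x and +x sides.
- tray: Loose steel tray, 150 (x) by 140 mm (y), about 0.45 kg, floor 5 mm thick, rim all round 22 mm tall from the underside, 3 mm thick. Origin: centre of underside. Starts flat on step and pin tops, 53 mm above the worktop, off its seat by 20 to 42 mm toward the step (shaker -y), up to 15 mm in shaker x, turned up to 0.12 rad. Slides at a few N; holes 13.5 mm across.
- pin_near (a point): Foot, on the axis at deck height, of the pin at the shaker's x = -55, y = 12 mm. Each pin is 10 mm across and 8 mm tall; its upper 4.5 mm is a cone, 3.6 mm across at the top.
- pin_far (a point): Foot of the pin at the shaker's x = +55, y = 12 mm, on its axis at deck height.
- hole_near (a point): Centre of the tray hole at the tray's x = -55, y = 12 mm, at the underside; it belongs over pin_near.
- hole_far (a point): Centre of the tray hole at the tray's x = +55, y = 12 mm, at the underside; it belongs over pin_far.
- flask: Bystander: conical flask, 68 mm across, 113 mm tall, upright beside the shaker on its +y side; origin centre of its underside.
- petri: Bystander: closed petri dish, 61 mm across, 15 mm tall, on the +y side; origin centre of its underside.
- stock_bottle: Bystander: small bottle with a cap, 56 mm across, 109 mm tall, upright on the -y side; origin centre of its underside.
- tape: Bystander: roll of label tape lying flat, 66 mm across, 19 mm tall, on the -y side; origin centre of its underside.

How it is judged:
At the end, for the whole second after the job is handed in: Both tray holes are over their pins (centres within 4 mm), the tray lies flat on the deck (underside within 2.5 mm of it, tilt under 0.025 rad) and at rest, and the four bystanders stand within 20 mm of where they were, upright (within 0.2 rad) (z of tray in the frame of shaker between 0.042 and 0.0475 m and horizontal distance between hole_near and pin_near below 0.004 m and horizontal distance between hole_far and pin_far below 0.004 m and angle between tray's own z axis and vertical below 0.025 rad and linear speed of tray below 0.01 m/s and distance of each of flask, stock_bottle, petri, tape from where it was at the start of the episode below 0.02 m and angle between each of flask, stock_bottle, petri, tape's own z axis and vertical below 0.2 rad); the robot touches nothing.
It fails at once if the tray is lifted (its middle more than 10 mm above its starting height) (z of tray in the frame of shaker above 0.063 m).
It fails at once if the tray is tipped up by more than 0.3 rad (angle between tray's own z axis and vertical above 0.3 rad).
It fails at once if a bystander (flask, bottle, petri dish, tape roll) is pushed more than 20 mm from its place (distance of any of flask, stock_bottle, petri, tape from where it was at the start of the episode above 0.02 m).
It also fails if it takes over 67 s, if anything falls off the work surface, if the arm or the gripper's body presses on something with over 40 N, if the wrist force passes 120 N, or if a joint passes its speed limit or range.

ROBOT

A 6-joint arm with a two-finger parallel gripper is mounted at the origin on a cart in front of the work surface, level with it; the furniture and walls round the work are solid. World frame = base frame: x ahead of the robot, y to its left, z up, the work surface at z = 0. Lengths are in m, angles in rad, forces in N, time in s.
With the tool pointing down it reaches from about 0.375 to 0.975 m from the base axis. Payload 3.8 kg.
Tool frame: the origin (TCP) lies on the centre line of the jaws, within the pads' length; the fingertips stand 14 mm ahead of it and the grasp point (between the pads) lies 5 mm behind it (bot.finger_overhang is the distance from the TCP to the fingertips, in m); y points along the fingers, x is the direction in which the jaws open and shut, and the axes are right-handed (so a half turn about y gives the same grasp; the last joint's range is limited). The gripper opens to 85 mm and grips with 20 to 120 N. Pads are 22 mm wide; open, the fingers measure 114 mm over their backs; the gripper's body (76 mm by 85 mm) begins 54 mm behind the grasp point. The pads swing forward as they close: fully open they stand 13 mm farther back than shut.
Start: joints at [1.249, 0.264, 1.604, -0, 1.274, -0.037], TCP at [0.19, 0.648, 0.245] pointing down, gripper open.
Joint ranges: [-2.63, 2.63], [-0.94, 2.18], [0.31, 2.57], [-1.31, 4.45], [0, 2.66], [-2.55, 2.55]. Speed limits (rad/s): [2.57, 2.57, 3.14, 3.14, 3.14, 3.14].

INTERFACE

Orientations are given as a rotation vector (axis times angle).
In Python, from workcell import readout, read_camera, bot, spotter gives the robot as it stands.
- The arm moves only by the tool jog_arm, never from a script. Its argument "increments" is a list of rows, each a list of 7 numbers: the shift along the tool's x, y, z in m, then the turn, a rotation vector about the tool's x, y, z in rad, then the opening, from 0 (shut) to 1 (fully open). A call has 1 to 10 rows; each row shifts and turns the pose as measured when the row begins, along the tool's axes as they then stand; what a row does not reach is not made up. A row lasts 1/8 s, in which the tool goes at most 62.5 mm and 10.7 degrees, less where a joint would pass 70% of its speed; a pose out of reach is approached as far as the arm can. A call with a gripper value outside its range is refused whole. The fingers move at their own pace and stop on an object; "force" is the grip in N (left out, the last holds). Time passes only in rows, so rows that do not move let the fingers close. It gives the time, the measured TCP pose, the force and the opening at its end, in the units of the state.
- readout.read_state(): the state, without advancing time (a new reading comes with each control period).
- read_camera(name): name is "side" or "top"; returns a dict with "img" (420x560x3 uint8, blue, green, red), "range_z" (420x560 float32, m along the optical axis (not along the pixel's ray), 0 where there is no reading), "fx", "fy", "cx", "cy" (pixels), "distortion" ([k1, k2, p1, p2, k3] as OpenCV has them; the pictures are not rectified), "world_from_camera" (4x4, takes a point from camera to world coordinates). Camera axes: x right, y down, z forward; pixel columns grow to the right and rows downward; lengths in m; the calibration is good to about 2 mm. A picture is of the moment at which its call begins.
- bot.finish_job(): hands the job in, once; it reports no verdict.
Trained networks look in a picture, given as the dict that the camera call returned (one of the last four; its "shot" number tells which), for a name from the list of things; names that differ only in an ending like _2 or _b are one class to them, and where a whole thing is asked for, a point or a joint stands for the part that bears it (a point fixed in the world has none). Each returns a list of dicts, best first, with "p" (0 to 1); they miss things now and then, are a little off and sometimes report something else, mostly with a low value. They report only what shows in the picture. A call takes as long as a camera call.
- spotter.masks_of(picture, thing): "mask" (420x560 bool, what is visible of it) and "location" ([column, row] in pixels, amid what is visible of it).
- spotter.spot_point(picture, thing): "location" ([column, row] in pixels: a listed point, or the origin of a listed thing).
The state is a dict: "time": time; "q": joint angles; "joint_vel": joint speeds; "joint_torque": joint torques, N m; "tool_pos": TCP position; "tcp_rot": TCP orientation; "wrist_force": force on the tool from outside, world axes, zero at the start; "torque": the same for the moment, N m; "width": opening from 0.0 (shut) to 1.0 (fully open).
Only numpy, scipy, OpenCV 4.12 (cv2) and the standard library are available. Lean on these libraries where they do the work, as an engineer would, in place of code of your own. Each camera call takes 0.05 s, during which the arm holds its last target. There are 200 camera calls.

## Working session

There is one attempt and no reset: what is moved stays moved. The work goes in short steps, Python scripts to look and compute and a tool call to move; the robot and the scene stay as the last step left them, time stands still between calls to the robot, and variables do not carry over. Pictures are saved under pics/ and viewed, about 8 in all and at most 12, crops included, and the job is handed in when it is done.

Besides the shell and the picture viewer there is one more tool, called after ">>>" as name(argument=value, ...), one argument or row to a line, values as JSON. jog_arm: Moves the arm, as the interface text tells. Its arguments: {"type":"object","properties":{"increments":{"type":"array"},"force":{"type":"number"}},"required":["increments"]}

```bash
ls; mkdir -p pics
cat > h.py <<'E'
import numpy as np, cv2
from workcell import readout, read_camera, bot, spotter
def K(p): return np.array([[p['fx'],0,p['cx']],[0,p['fy'],p['cy']],[0,0,1.]])
def ray(p,uv):
    n=cv2.undistortPoints(np.array([[uv]],float),K(p),np.array(p['distortion'],float))[0,0]
    T=p['world_from_camera']; return T[:3,3],T[:3,:3]@np.array([n[0],n[1],1.])
def at_z(p,uv,z):
    o,d=ray(p,uv); return o+d*(z-o[2])/d[2]
def cloud(p):
    r=p['range_z']; h,w=r.shape; u,v=np.meshgrid(np.arange(w),np.arange(h))
    n=cv2.undistortPoints(np.stack([u,v],-1).reshape(-1,1,2).astype(float),K(p),np.array(p['distortion'],float)).reshape(h,w,2)
    c=np.dstack([n[...,0]*r,n[...,1]*r,r]); T=p['world_from_camera']
    return c@T[:3,:3].T+T[:3,3]
def proj(p,X):
    T=np.linalg.inv(p['world_from_camera']); X=np.atleast_2d(X)@T[:3,:3].T+T[:3,3]
    return cv2.projectPoints(X,np.zeros(3),np.zeros(3),K(p),np.array(p['distortion'],float))[0].reshape(-1,2)
E
python3 - <<'E'
from h import *
s=readout.read_state(); print(s)
Z=dict(shaker=0,step=.053,seat=.045,tray=.053,pin_near=.045,pin_far=.045,hole_near=.053,hole_far=.053,flask=0,petri=0,stock_bottle=0,tape=0)
for c in('top','side'):
    p=read_camera(c); cv2.imwrite(f'pics/{c}0.png',p['img']); print(c,p['world_from_camera'].round(3).tolist())
    for t,z in Z.items():
        for r in spotter.spot_point(p,t)[:1]: print(t,round(r['p'],2),np.round(r['location'],1),at_z(p,r['location'],z).round(4))
E
```

```text
pics
{'time': 0.0, 'q': array([ 1.24911487e+00,  2.64794339e-01,  1.60536763e+00, -1.16434241e-05,
        1.27369401e+00, -3.69173042e-02]), 'joint_vel': array([-9.54003062e-05, -5.32977826e-04, -1.07412875e-03,  1.41159014e-03,
       -2.89818479e-03,  6.61420361e-04]), 'joint_torque': array([ 6.30586019e-04, -5.15109551e+01, -3.67311537e+01, -3.49696520e-04,
        1.27913133e-02,  1.32278282e-05]), 'tool_pos': array([0.18942519, 0.64715179, 0.24393768]), 'tcp_rot': array([-1.33188973, -0.99556157,  0.99864433]), 'wrist_force': array([ 0.13561474,  0.03099721, -0.06861065]), 'torque': array([ 0.0007746 , -0.009151  , -0.01146734]), 'width': 1.0033670306719544}
top [[-0.013, -0.992, 0.124, 0.427], [-1.0, 0.012, -0.015, 0.042], [0.013, -0.124, -0.992, 1.333], [0.0, 0.0, 0.0, 1.0]]
shaker 0.58 [328.7 239.7] [ 0.4951 -0.0808  0.    ]
step 0.68 [347.8 210.9] [ 0.5634 -0.1252  0.053 ]
tray 0.64 [332.5 219.2] [ 0.5432 -0.0865  0.053 ]
pin_near 0.76 [318.3 240.5] [ 0.4912 -0.0507  0.045 ]
pin_far 0.74 [311.1 198.9] [ 0.5957 -0.0347  0.045 ]
hole_near 0.61 [327.9 240.9] [ 0.4895 -0.0739  
[... 207 characters left out ...]
 0.    ]
tape 0.77 [420.2 230.1] [ 0.5164 -0.3204  0.    ]
side [[0.799, -0.268, 0.539, 0.104], [-0.602, -0.346, 0.72, -0.611], [-0.007, -0.899, -0.437, 0.479], [0.0, 0.0, 0.0, 1.0]]
shaker 0.62 [288.4 273.9] [ 0.5428 -0.0468 -0.    ]
step 0.79 [324.9 264.7] [ 0.5664 -0.1264  0.053 ]
tray 0.8 [303.7 258.5] [ 0.5492 -0.0858  0.053 ]
pin_near 0.71 [268.6 264.1] [ 0.4921 -0.0508  0.045 ]
hole_near 0.98 [278.9 268.1] [ 0.492  -0.0837  0.053 ]
hole_far 0.63 [318.7 245.6] [ 0.6042 -0.0666  0.053 ]
flask 0.57 [235.  239.5] [0.5318 0.1406 0.    ]
petri 0.76 [207.6 261.1] [0.4368 0.0957 0.    ]
stock_bottle 0.79 [416.9 318. ] [ 0.6352 -0.2874  0.    ]
tape 0.58 [389.3 361. ] [ 0.5201 -0.3239  0.    ]
```

View images.

Run:
```python
from h import *
from scipy.spatial.transform import Rotation as R
print(R.from_rotvec(readout.read_state()['tcp_rot']).as_matrix().round(3))
a=cv2.imread('pics/top0.png')[130:310,220:440]; b=cv2.imread('pics/side0.png')[180:400,170:450]
cv2.imwrite('pics/a0.png',np.hstack([cv2.resize(a,(440,360),interpolation=2),cv2.resize(b,(360,360),interpolation=2)]))
cv2.imwrite('pics/a0.png',np.vstack([cv2.resize(cv2.imread('pics/top0.png')[140:290,220:440],(440,300),interpolation=2),cv2.resize(cv2.imread('pics/side0.png')[210:360,190:410],(440,300),interpolation=2)]))
```

```text
[[ 0.281 -0.    -0.96 ]
 [ 0.96  -0.     0.281]
 [-0.    -1.     0.   ]]
```

View pics/a0.png

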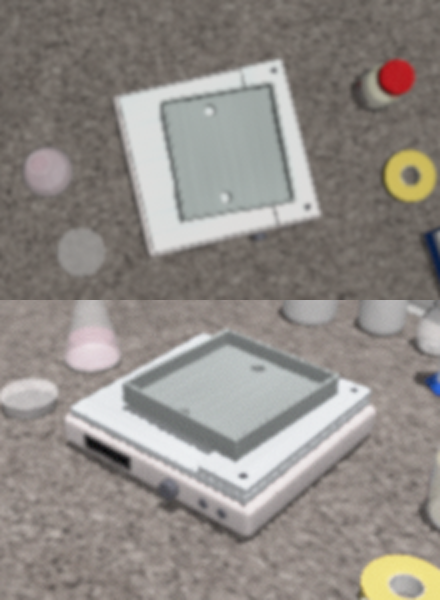

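View pics/top0.png

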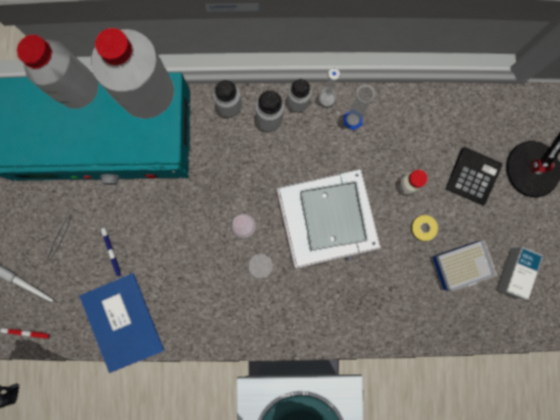

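```bash
cat > m.py <<'E'
from h import *
def rect(P):
    (c,(w,h),a)=cv2.minAreaRect((P[:,:2]*1000).astype(np.float32)); return np.round(c,1),round(w,1),round(h,1),round(np.deg2rad(a),3)
if __name__=='__main__':
  for c in('top','side'):
    p=read_camera(c); X=cloud(p)
    for t in('shaker','tray'):
        for m in spotter.masks_of(p,t)[:1]:
            M=m['mask']; ok=M&(p['range_z']>0); P=X[ok]; z=P[:,2]
            print(c,t,round(m['p'],2),M.sum(),'z pct',np.percentile(z,[1,5,25,50,75,95,99]).round(4))
            cn=max(cv2.findContours(M.astype(np.uint8),0,1)[0],key=cv2.contourArea)[:,0]
            zz=.049 if t=='shaker' else .075
            Q=np.array([at_z(p,q,zz) for q in cn]); print('  contour rect@z',rect(Q),'cloud rect',rect(P[(z>.04 if t=='shaker' else z>.055)]))
            if t=='tray': print('  rim rect',rect(P[z>.066]))
            cv2.drawContours(p['img'],[cn],-1,(0,0,255) if t=='tray' else (0,255,0),1)
    cv2.imwrite(f'pics/{c}1.png',cv2.resize(p['img'][150:350,170:450],(784,560),interpolation=2))
E
python3 m.py
```

```text
top shaker 0.73 3668 z pct [0.0278 0.0326 0.0436 0.0466 0.0502 0.0565 0.0592]
  contour rect@z (array([542. , -76.7]), 216.3, 222.1, np.float64(0.206)) cloud rect (array([546.9, -78.1]), 205.0, 217.3, np.float64(0.213))
side shaker 0.86 5378 z pct [0.0073 0.0138 0.0286 0.0411 0.0461 0.0533 0.0541]
  contour rect@z (array([ 531.6, -101.6]), 253.4, 238.1, np.float64(0.211)) cloud rect (array([547.2, -78.6]), 203.2, 211.6, np.float64(0.22))
side tray 0.72 4109 z pct [0.0533 0.056  0.0574 0.0583 0.0656 0.074  0.0752]
  contour rect@z (array([ 540.7, -101. ]), 172.4, 159.1, np.float64(0.168)) cloud rect (array([550.2, -89.8]), 151.5, 141.4, np.float64(0.159))
  rim rect (array([550.2, -89.6]), 151.6, 140.8, np.float64(0.16))
```

```bash
cat > ov.py <<'E'
from h import *
def tf(pose,pts):
    x,y,a=pose; c,s=np.cos(a),np.sin(a); pts=np.array(pts,float)
    return np.c_[x+c*pts[:,0]-s*pts[:,1],y+s*pts[:,0]+c*pts[:,1],pts[:,2]]
def seg(a,b): return np.linspace(a,b,20)
def rectpts(x0,x1,y0,y1,z): return np.vstack([seg(a,b) for a,b in zip([(x0,y0,z),(x1,y0,z),(x1,y1,z),(x0,y1,z)],[(x1,y0,z),(x1,y1,z),(x0,y1,z),(x0,y0,z)])])
def draw(p,im,pose,tray=None,off=(0,0),k=1):
    L=[(rectpts(-.105,.105,-.132,.092,.045),(0,255,0)),(rectpts(-.1,.1,-.125,-.073,.053),(255,0,0))]
    def d(P,pose,col):
        for u in proj(p,tf(pose,P)): cv2.circle(im,tuple(int(round(q)) for q in ((u-off)*k)),1,col,-1)
    for P,c in L: d(P,pose,c)
    if tray: d(rectpts(-.075,.075,-.07,.07,tray[3]+.022),tray[:3],(0,0,255))
if __name__=='__main__':
  ims=[]
  for c,off in(('top',(260,150)),('side',(190,190))):
    p=read_camera(c); o=p['img'][off[1]:off[1]+130,off[0]:off[0]+(130 if c=='top' else 200)]
    for pose in((.543,-.059,.213),(.549,-.055,.213)):
        k=3 if c=='top' else 2
        im=cv2.resize(o,None,fx=k,fy=k,interpolation=2); draw(p,im,pose,(.5502,-.0897,.16,.053),np.array(off)-.33,k); ims.append(im)
  cv2.imwrite('pics/ov.png',np.vstack([np.hstack(ims[:2]),cv2.resize(np.hstack(ims[2:]),(780,254))])[:600])
E
python3 ov.py
```

```text
(no output)
```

View pics/ov.png

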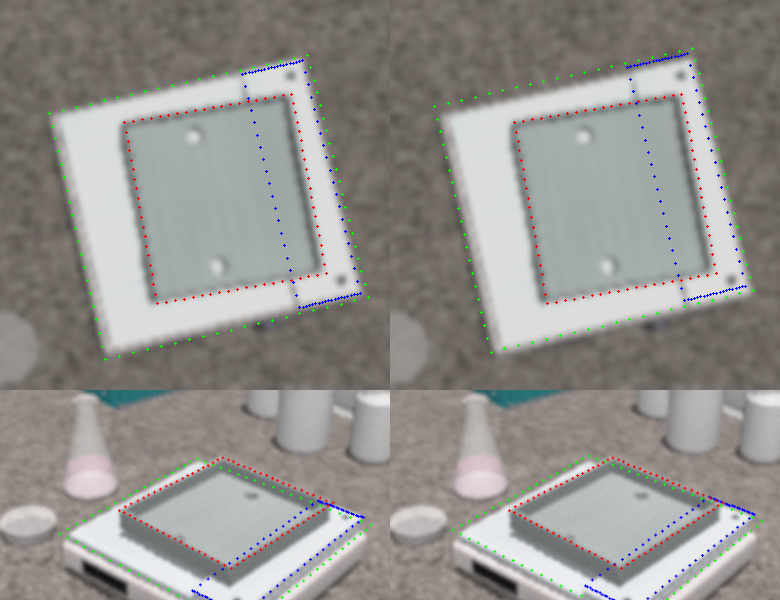

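```bash
python3 -c "
from workcell import bot
print(bot.finger_overhang)
p=[a for a in dir(bot) if a[0]!='_'];print(p)"
```

```text
0.014
['MotionError', 'finger_overhang', 'finish_job']
```

>>> jog_arm(
  increments=[
    [0,0,0,0,0.18,0,1],
    [0,0,0,0,0.18,0,1],
    [0,0,0,0,0.18,0,1],
    [0,0,0,0,0.18,0,1],
    [0,0,0,0,0.18,0,1],
    [0,0,0,0,0.18,0,1],
    [0.011,0,-0.05,0,0,0,1],
    [0.011,0,-0.05,0,0,0,1],
    [0.011,0,-0.05,0,0,0,1],
    [0.011,0,-0.05,0,0,0,1],
  ],
)

```text
time: 2.95
tool_pos: [0.2677, 0.4565, 0.2446]
tcp_rot: [-1.565, -0.138, 0.136]
wrist_force: [1.8, 0.5, 0.5]
width: 0.999
```

>>> jog_arm(
  increments=[
    [0.011,0,-0.055,0,0,0,1],
    [0.011,0,-0.055,0,0,0,1],
    [0.011,0,-0.055,0,0,0,1],
    [0.011,0,-0.055,0,0,0,1],
    [0.011,0,-0.055,0,0,0,1],
    [0.011,0,-0.055,0,0,0,1],
    [0.011,0,-0.055,0,0,0,1],
    [0.011,0,-0.055,0,0,0,1],
    [0.011,0,-0.055,0,0,0,1],
    [0.011,0,-0.055,0,0,0,1],
  ],
)

```text
time: 4.2
tool_pos: [0.4775, -0.0825, 0.2484]
tcp_rot: [-1.562, -0.151, 0.127]
wrist_force: [0.5, 0.3, 0.3]
width: 1.003
```

```bash
cat > st.py <<'E'
from h import *
from scipy.spatial.transform import Rotation as R
def st():
    s=readout.read_state(); M=R.from_rotvec(s['tcp_rot']).as_matrix(); psi=np.arctan2(M[1,0],M[0,0])
    return s,M,psi
if __name__=='__main__':
    import sys
    s,M,psi=st(); S=np.array([.544,-.059]); a=.213
    d=s['tool_pos'][:2]-S; print('t',s['time'],'pos',s['tool_pos'].round(4),'yaw',psi.round(4),'in shaker mm',(1000*np.array([np.cos(a)*d[0]+np.sin(a)*d[1],-np.sin(a)*d[0]+np.cos(a)*d[1]])).round(1),'F',s['wrist_force'].round(1),'tilt y',M[:,1].round(3))
    if len(sys.argv)>1:
        t=np.array(eval(sys.argv[1])); print('tool-frame delta',(M.T@(t-s['tool_pos'])).round(4))
E
python3 st.py "[.5725,-.191,.2]"
```

```text
t 4.2 pos [ 0.4775 -0.0825  0.2484] yaw 0.1772 in shaker mm [-69.9  -8.9] F [0.5 0.3 0.3] tilt y [ 0.015  0.005 -1.   ]
tool-frame delta [ 0.0736  0.0492 -0.1237]
```

>>> jog_arm(
  increments=[
    [0.02,0,-0.04,0,-0.036,0.015,1],
    [0.03,0,-0.04,0,0,0,1],
    [0.03,0,-0.04,0,0,0,1],
    [0.005,0.03,-0.02,0,0,0,1],
    [0,0.05,0,0,0,0,1],
  ],
)

```text
time: 4.82
tool_pos: [0.5978, -0.2139, 0.1738]
tcp_rot: [-1.57, -0.174, 0.152]
wrist_force: [-0.2, -0.4, -0.3]
width: 0.998
```

```bash
python3 st.py "[.5725,-.191,.08]"
```

```text
t 4.825 pos [ 0.5978 -0.2139  0.1738] yaw 0.2074 in shaker mm [  19.8 -162.8] F [-0.2 -0.4 -0.3] tilt y [ 0.014 -0.004 -1.   ]
tool-frame delta [-0.0212  0.0933  0.0282]
```

>>> jog_arm(
  increments=[
    [-0.022,0,0.02,0,-0.006,0.015,1],
    [0,0.05,0.008,0,0,0,1],
    [0,0.04,0,0,0,0,1],
    [0,0,0,0,0,0,1],
  ],
)

```text
time: 5.32
tool_pos: [0.5665, -0.1908, 0.0758]
tcp_rot: [-1.567, -0.159, 0.174]
wrist_force: [-0.9, -0.5, -0.2]
width: 1.003
```

```bash
python3 st.py "[.5725,-.191,.075]"
python3 - <<'E'
from h import *
p=read_camera('side'); cv2.imwrite('pics/s2.png',cv2.resize(p['img'][170:350,210:430],(770,630),interpolation=2)[:600])
E
```

```text
t 5.325 pos [ 0.5665 -0.1908  0.0758] yaw 0.212 in shaker mm [  -5.9 -133.5] F [-0.9 -0.5 -0.2] tilt y [-0.009 -0.004 -1.   ]
tool-frame delta [ 0.0058  0.0007 -0.0015]
```

View pics/s2.png

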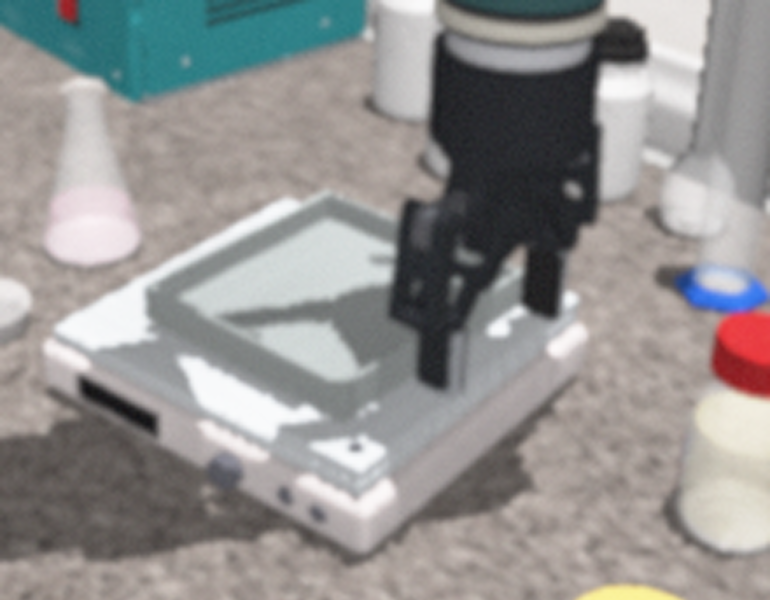

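Run:
```python
from h import *
from st import st
p=read_camera('side'); s,M,_=st()
for q in((420,380),(448,388),(530,310),(558,318)):
    uv=np.array(q)/3.5+np.array([210,170])-.35
    for z in(.055,.062,.07): print(q,z,(1000*(M.T@(at_z(p,uv,z)-s['tool_pos']))).round(1),end=' ')
    print()
X=cloud(p); P=X[250:283,325:345].reshape(-1,3); L=(P-s['tool_pos'])@M; k=(abs(L[:,2])<16)&(abs(abs(L[:,0])-50)<12); L=L[k]; print((1000*L[np.argsort(-L[:,1])][:12]).round(1))
```

```text
(420, 380) 0.055 [-22.   24.5  31.3] (420, 380) 0.062 [-30.7  17.6  25.6] (420, 380) 0.07 [-40.5   9.7  19.1] 
(448, 388) 0.055 [-18.8  24.6  16.8] (448, 388) 0.062 [-27.4  17.7  11.3] (448, 388) 0.07 [-37.4   9.7   5.1] 
(530, 310) 0.055 [70.7 24.2 24.2] (530, 310) 0.062 [60.6 17.3 18.7] (530, 310) 0.07 [49.   9.4 12.3] 
(558, 318) 0.055 [73.4 24.3  8.6] (558, 318) 0.062 [63.2 17.4  3.3] (558, 318) 0.07 [51.5  9.5 -2.8] 
[]
```

>>> jog_arm(
  increments=[
    [0.005,0.004,0,0,0,0,1],
    [0,0.003,0,0,0,0,1],
    [0,0.0,0,0,0,0,1],
  ],
)

```text
time: 5.8
tool_pos: [0.5791, -0.1926, 0.078]
tcp_rot: [-1.575, -0.171, 0.162]
wrist_force: [-0.0, 0.2, -0.2]
width: 1.0
```

>>> jog_arm(
  increments=[
    [0,0.003,0,0,0,0,1],
    [0,0,0,0,0,0,1],
  ],
)

```text
time: 6.05
tool_pos: [0.5796, -0.1928, 0.0757]
tcp_rot: [-1.575, -0.172, 0.161]
wrist_force: [1.1, -0.4, 0.1]
width: 1.002
```

>>> jog_arm(
  increments=[
    [0,0.003,0,0,0,0,1],
    [0,0,0,0,0,0,1],
  ],
)

```text
time: 6.3
tool_pos: [0.5794, -0.1928, 0.0724]
tcp_rot: [-1.575, -0.172, 0.161]
wrist_force: [0.7, 0.0, 0.6]
width: 0.997
```

```bash
python3 st.py
```

```text
t 6.3 pos [ 0.5794 -0.1928  0.0724] yaw 0.2117 in shaker mm [   6.3 -138.3] F [0.7 0.  0.6] tilt y [ 0.008 -0.01  -1.   ]
```

>>> jog_arm(
  increments=[
    [-0.004,0.004,0,0.01,0,0,1],
    [0,0.003,0,0,0,0,1],
    [0,0,0,0,0,0,1],
  ],
)

```text
time: 6.68
tool_pos: [0.5748, -0.1937, 0.0645]
tcp_rot: [-1.564, -0.17, 0.162]
wrist_force: [-0.5, -1.6, -0.6]
width: 1.0
```

>>> jog_arm(
  increments=[
    [0,0.003,0,0,0,0,1],
    [0,0,0,0,0,0,1],
  ],
)

```text
time: 6.92
tool_pos: [0.5749, -0.1937, 0.0613]
tcp_rot: [-1.564, -0.17, 0.162]
wrist_force: [0.2, -1.2, -0.4]
width: 1.0
```

```bash
python3 st.py;  python3 - <<'E'
from h import *
p=read_camera('side'); cv2.imwrite('pics/s3.png',cv2.resize(p['img'][215:315,280:420],(770,550),interpolation=2)[:600])
E
```

```text
t 6.925 pos [ 0.5749 -0.1937  0.0613] yaw 0.2115 in shaker mm [   1.7 -138.2] F [ 0.2 -1.2 -0.4] tilt y [ 0.005  0.001 -1.   ]
```

View pics/s3.png

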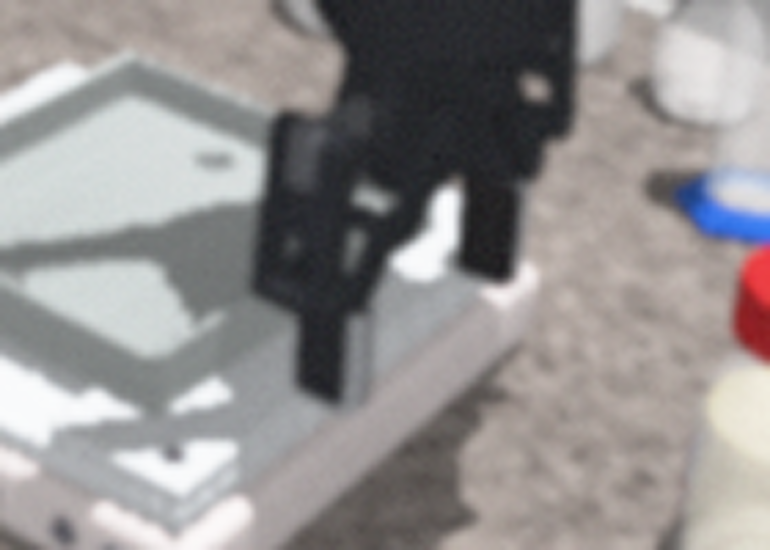

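>>> jog_arm(
  increments=[
    [0,0.002,0.005,0,0,0,1],
    [0,0,0.005,0,0,0,1],
    [0,0,0.005,0,0,0,1],
    [0,0,0.005,0,0,0,1],
    [0,0,0.005,0,0,0,1],
    [0,0,0,0,0,0,1],
  ],
)

```text
time: 7.72
tool_pos: [0.5701, -0.1675, 0.0598]
tcp_rot: [-1.565, -0.172, 0.161]
wrist_force: [0.7, 0.4, 0.0]
width: 0.998
```

```bash
python3 st.py
```

```text
t 7.725 pos [ 0.5701 -0.1675  0.0598] yaw 0.212 in shaker mm [   2.5 -111.6] F [0.7 0.4 0. ] tilt y [ 0.007 -0.    -1.   ]
```

>>> jog_arm(
  increments=[
    [0,0,0.004,0,0,0,1],
    [0,0,0.004,0,0,0,1],
    [0,0,0.003,0,0,0,1],
  ],
)

```text
time: 8.1
tool_pos: [0.5684, -0.1574, 0.0602]
tcp_rot: [-1.567, -0.173, 0.16]
wrist_force: [0.6, -2.2, -1.2]
width: 1.0
```

```bash
python3 st.py
cat > see.py <<'E'
import sys
from m import *
for c in sys.argv[1:]:
    p=read_camera(c); X=cloud(p)
    for m in spotter.masks_of(p,'tray')[:1]:
        P=X[m['mask']&(p['range_z']>0)]; z=P[:,2]; r=rect(P[z>.052]); print(c,round(m['p'],2),r,'rim',rect(P[(z>.06)&(z<.078)]),'z pct',np.percentile(z,[5,25,50,75,95]).round(4))
    for t,z in(('hole_near',.05),('hole_far',.05),('pin_near',.045),('pin_far',.045)):
        for q in spotter.spot_point(p,t)[:1]: print('  ',t,round(q['p'],2),at_z(p,q['location'],z).round(4))
    cv2.imwrite(f'pics/see_{c}.png',p['img'])
E
python3 see.py side top
```

```text
t 8.1 pos [ 0.5684 -0.1574  0.0602] yaw 0.2121 in shaker mm [   3.  -101.4] F [ 0.6 -2.2 -1.2] tilt y [ 0.008 -0.002 -1.   ]
side 0.8 (array([547.4, -93.3]), 153.4, 169.1, np.float64(0.202)) rim (array([545.6, -81. ]), 152.4, 143.5, np.float64(0.208)) z pct [0.0546 0.0573 0.0583 0.0662 0.0745]
   hole_near 0.59 [ 0.4895 -0.0818  0.05  ]
   hole_far 0.94 [ 0.6051 -0.0464  0.05  ]
   pin_near 0.85 [ 0.4907 -0.0554  0.045 ]
top 0.97 (array([546.8, -77.3]), 148.7, 137.9, np.float64(0.209)) rim (array([546.8, -77.2]), 148.7, 137.6, np.float64(0.209)) z pct [0.0551 0.0576 0.0594 0.0614 0.0719]
   hole_near 0.85 [ 0.4902 -0.0707  0.05  ]
   hole_far 0.59 [ 0.5918 -0.0494  0.05  ]
   pin_near 0.56 [ 0.4931 -0.058   0.045 ]
   pin_far 0.84 [ 0.5917 -0.0329  0.045 ]
```

Run:
```python
from h import *
from m import rect
from scipy.optimize import minimize
p=read_camera('top'); im=cv2.imread('pics/top0.png'); g=im.min(2).astype(float)
W=cv2.morphologyEx((g>150).astype(np.uint8),cv2.MORPH_CLOSE,np.ones((3,3)))
cn=max(cv2.findContours(W,0,1)[0],key=cv2.contourArea)[:,0]
Q=np.array([at_z(p,q,.046) for q in cn]); print(rect(Q))
F=np.zeros_like(W); cv2.fillPoly(F,[cn],1)
# subpixel edges: row/col profiles across each side, crossing halfway between white and bench
c,(w,h),a=cv2.minAreaRect((Q[:,:2]).astype(np.float32)); a=np.deg2rad(a)
print(c,w,h,a); c=np.array(c)
gs=cv2.GaussianBlur(g,(0,0),.6)
ex=np.array([np.cos(a),np.sin(a)]);ey=np.array([-np.sin(a),np.cos(a)])
for name,n,t,half,L in(('+x',ex,ey,.105,.112),('-x',-ex,ey,.105,.112),('+y',ey,ex,.112,.105),('-y',-ey,ex,.112,.105)):
    pts=[]
    for k in np.linspace(-.8*L,.8*L,41):
        ss=np.arange(-.018,.019,.0005); P=c+np.outer(ss+half,n)+k*t; z=.053 if name=='-y' else .045
        uv=proj(p,np.c_[P,np.full(len(ss),z)]).astype(np.float32)
        v=cv2.remap(gs.astype(np.float32),uv[:,0],uv[:,1],1).ravel(); d=np.gradient(v)
        i=np.argmin(d); pts.append((k,ss[i]+half))
    pts=np.array(pts); s,b=np.polyfit(pts[:,0],pts[:,1],1); r=pts[:,1]-s*pts[:,0]-b; kk=abs(r)<.003; s,b=np.polyfit(pts[kk,0],pts[kk,1],1)
    print(name,'offset mm',round(b*1000,2),'slope',round(s,4),kk.sum(), 'profile', )
```

```text
(array([548.3, -76.5]), 205.2, 218.0, np.float64(0.214))
(0.5483320951461792, -0.0764530599117279) 0.20520420372486115 0.2180050015449524 0.21397227699366167
+x offset mm 101.33 slope -0.0039 41 profile
-x offset mm 102.48 slope -0.001 41 profile
+y offset mm 110.2 slope 0.0011 41 profile
-y offset mm 107.13 slope -0.0005 41 profile
```

>>> jog_arm(
  increments=[
    [0,0,0.004,0,0,0,1],
    [0,0,0.004,0,0,0,1],
    [0,0,0.004,0,0,0,1],
    [0,0,0.002,0,0,0,1],
  ],
)

```text
time: 9.25
tool_pos: [0.5656, -0.144, 0.0602]
tcp_rot: [-1.569, -0.174, 0.16]
wrist_force: [0.4, -3.4, -0.2]
width: 1.002
```

```bash
python3 st.py;python3 see.py top
```

```text
t 9.25 pos [ 0.5656 -0.144   0.0602] yaw 0.2121 in shaker mm [  3.2 -87.7] F [ 0.4 -3.4 -0.2] tilt y [ 0.009 -0.004 -1.   ]
top 0.85 (array([544.2, -67.2]), 150.4, 143.4, np.float64(0.215)) rim (array([543.9, -65.6]), 150.4, 140.1, np.float64(0.214)) z pct [0.0542 0.0574 0.0593 0.0613 0.0751]
   hole_near 0.73 [ 0.4896 -0.054   0.05  ]
   hole_far 0.72 [ 0.5962 -0.0437  0.05  ]
   pin_near 0.72 [ 0.4901 -0.0576  0.045 ]
   pin_far 0.74 [ 0.5948 -0.0274  0.045 ]
```

>>> jog_arm(
  increments=[
    [0,0,0.003,0,0,0,1],
    [0,0,0.002,0,0,0,1],
  ],
)

```text
time: 9.8
tool_pos: [0.5644, -0.1388, 0.06]
tcp_rot: [-1.568, -0.172, 0.159]
wrist_force: [1.2, -0.3, -0.0]
width: 1.001
```

>>> jog_arm(
  increments=[
    [0,0,0.001,0,0,0,1],
  ],
)

```text
time: 9.93
tool_pos: [0.5639, -0.1374, 0.0599]
tcp_rot: [-1.567, -0.172, 0.16]
wrist_force: [0.1, -2.7, -0.0]
width: 1.001
```

>>> jog_arm(
  increments=[
    [0,0,0.001,0,0,0,1],
  ],
)

```text
time: 10.05
tool_pos: [0.5637, -0.1367, 0.0599]
tcp_rot: [-1.568, -0.173, 0.16]
wrist_force: [-0.1, -2.9, 0.5]
width: 1.001
```

```bash
python3 st.py;python3 see.py top side
```

```text
t 10.05 pos [ 0.5637 -0.1367  0.0599] yaw 0.212 in shaker mm [  2.8 -80.1] F [-0.1 -2.9  0.5] tilt y [ 0.008 -0.003 -1.   ]
top 0.67 (array([543.9, -58.4]), 150.4, 140.8, np.float64(0.214)) rim (array([543.8, -58.5]), 150.3, 140.8, np.float64(0.212)) z pct [0.047  0.0495 0.0513 0.0535 0.0649]
   hole_near 0.74 [ 0.4827 -0.0554  0.05  ]
   hole_far 0.95 [ 0.5976 -0.0302  0.05  ]
   pin_near 0.97 [ 0.4876 -0.0583  0.045 ]
   pin_far 0.92 [ 0.5879 -0.0288  0.045 ]
side 0.68 (array([545.1, -71.4]), 151.7, 167.7, np.float64(0.223)) rim (array([544.3, -67.9]), 151.7, 160.6, np.float64(0.223)) z pct [0.0483 0.0495 0.0505 0.0583 0.0663]
   hole_near 0.71 [ 0.4806 -0.0627  0.05  ]
   hole_far 0.71 [ 0.5948 -0.0374  0.05  ]
   pin_near 0.66 [ 0.4865 -0.06    0.045 ]
   pin_far 0.31 [ 0.4819 -0.3551  0.045 ]
```

>>> jog_arm(
  increments=[
    [0,0,-0.006,0,0,0,1],
    [0,0,-0.015,0,0,0,1],
    [0,0,-0.02,0,0,0,1],
    [0,-0.04,-0.005,0,0,0,1],
    [0,-0.06,0,0,0,0,1],
    [0,-0.06,0,0,0,0,1],
    [-0.02,-0.02,-0.05,0,0,0,1],
    [-0.02,0,-0.06,0,0,0,1],
    [-0.02,0,-0.06,0,0,0,1],
    [0,0,0,0,0,0,1],
  ],
)

```text
time: 11.9
tool_pos: [0.5504, -0.3719, 0.2472]
tcp_rot: [-1.57, -0.172, 0.154]
wrist_force: [-0.8, 1.0, -0.6]
width: 1.001
```

```bash
python3 st.py;python3 see.py top side
python3 - <<'E'
from h import *
from ov import *
from m import rect
ps={}
for c in('top','side'):
    p=read_camera(c); ps[c]=p
    for t in('flask','petri','stock_bottle','tape'):
        for r in spotter.spot_point(p,t)[:1]: print(c,t,at_z(p,r['location'],0).round(3))
p=read_camera('top');X=cloud(p);m=spotter.masks_of(p,'tray')[0]['mask']; 
P=X[cv2.erode(m.astype(np.uint8),np.ones((11,11)))>0]; 
A=np.c_[P[:,:2],np.ones(len(P))]; print('floor plane',np.linalg.lstsq(A,P[:,2],rcond=None)[0].round(4),np.median(P[:,2]))
a=cv2.resize(p['img'][150:280,260:390],(390,390),interpolation=2); b=cv2.resize(ps['side']['img'][200:330,190:320+1],(390,390),interpolation=2)
cv2.imwrite('pics/fin.png',np.hstack([a,cv2.resize(ps['side']['img'][200:330,190:385],(400,390),interpolation=2)]))
E
```

```text
t 11.9 pos [ 0.5504 -0.3719  0.2472] yaw 0.2078 in shaker mm [ -59.9 -307.2] F [-0.8  1.  -0.6] tilt y [ 0.012 -0.004 -1.   ]
top 0.8 (array([544.2, -59.2]), 150.7, 143.1, np.float64(0.212)) rim (array([543.7, -58.4]), 150.6, 141.5, np.float64(0.216)) z pct [0.0468 0.0495 0.0515 0.0536 0.0673]
   hole_near 0.62 [ 0.4891 -0.0567  0.05  ]
   hole_far 0.77 [ 0.5845 -0.0285  0.05  ]
   pin_near 0.71 [ 0.4913 -0.0574  0.045 ]
   pin_far 0.98 [ 0.5848 -0.0373  0.045 ]
side 0.86 (array([544. , -61.2]), 153.6, 147.7, np.float64(0.212)) rim (array([543.4, -58.5]), 153.6, 142.2, np.float64(0.212)) z pct [0.0482 0.0494 0.0504 0.0577 0.066 ]
   hole_near 0.59 [ 0.4882 -0.0551  0.05  ]
   hole_far 0.69 [ 0.5921 -0.0415  0.05  ]
   pin_near 0.58 [ 0.4901 -0.0533  0.045 ]
top flask [0.549 0.138 0.   ]
top petri [0.429 0.096 0.   ]
top stock_bottle [ 0.645 -0.286  0.   ]
top tape [ 0.521 -0.325  0.   ]
side flask [0.526 0.126 0.   ]
side petri [0.432 0.092 0.   ]
side stock_bottle [ 0.64  -0.287 -0.   ]
side tape [ 0.522 -0.323  0.   ]
floor plane [-0.4612  0.3851  0.3293] 0.05123034652684266
```

View pics/fin.png

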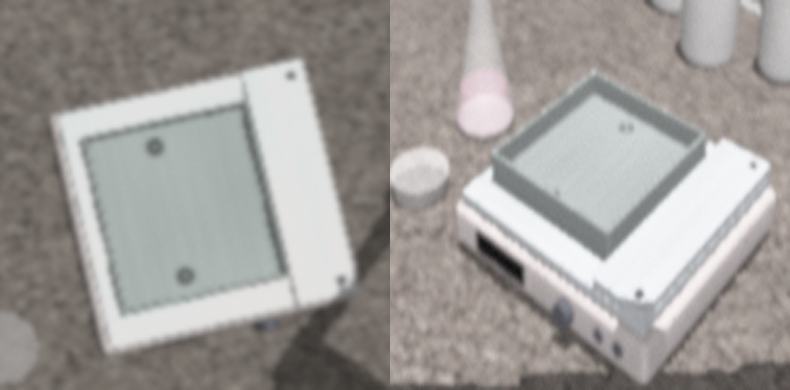

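Run:
```python
from h import *
p=read_camera('side');X=cloud(p);m=spotter.masks_of(p,'tray')[0]['mask']
P=X[m&(p['range_z']>0)]; P=P[(P[:,2]>.044)&(P[:,2]<.056)]; d=P[:,:2]-[.544,-.0585]
k=(np.abs(d)<.045).all(1); A=np.c_[d[k],np.ones(k.sum())]; print(k.sum(),np.linalg.lstsq(A,P[k,2],rcond=None)[0].round(4))
bot.finish_job()
```

```text
1107 [-0.0009 -0.0025  0.0497]
the job is handed in; nothing more can be done
```

I pushed the tray along shaker +y with both open fingertips on its -y rim, and it dropped over both pins. I then backed off, raised the arm and handed the job in at about 12 s. The hand-in gives no verdict.

**What the last checks showed**
- **Height and tilt:** the tray's inner floor is at z = 49.7 mm, so the underside is about 44.7 mm against the 45 mm deck. Tilt is about 0.003 rad.
- **Position:** both cameras put the tray's centre at about (0.544, -0.0585) m, turned 0.212–0.216 rad, against a shaker angle of about 0.21. The last picture shows a pin inside each hole.
- **Arm:** it is clear, and the wrist force is within its usual noise.

**What disagreed or failed**
- **Pin and hole points:** the network scattered these by 5–10 mm, so I did not use them. Being over the pins rests on the height and the picture.
- **Seat position in y:** my two estimates, from the step and from the housing outline, differed by about 3 mm, so I found it by pushing.
- **First floor-plane fit:** the top camera's result was spoiled by pixels with no depth reading. I redid it with the side camera.
- **Bystanders:** the flask, dish, bottle and tape read within about 16 mm of their starting readings. The flask in the side view shifted most, but that is the size of the network's own scatter. I never moved the arm against any of them.

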